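# Ready and start a syringe pump

### The job

A capped syringe already lies in the syringe pump on the trolley. Using light pushes of the fingertips, and without lifting the syringe, fold the raised barrel clamp fully down over the barrel, slide the driver along until its face just touches the plunger's thumb disc without pushing the plunger in, then tap the round confirm key and last the triangular start key. Press each spot gently and let go of it, keep off the square stop key, and leave the things around the pump where they are.

Things in the scene. Friction and masses are not known exactly. Their poses are not given: they have to be found in the camera images.
- pump: Bench syringe pump, white on a grey base, heavy and fixed. 150 (x) by 310 (y) mm; origin under its middle on the trolley top. Its own x points to the back, y to its left end, z up. Front half: key panel rising 14 degrees to the back, 39 to 56 mm high; back half: flat deck 56 mm high with the syringe (left) and the driver (right).
- clamp_tab (a point): Middle of the ribbed upper face of the clamp's finger tab (16 x 26 mm, 5 mm thick), at the free end of the clamp, 59 mm from the hinge axis. Press here, down and a little towards the front (the rising arm sticks if pressed straight along itself). With the clamp closed it is 90 mm above the trolley top.
- clamp_hinge (a point): Point on the clamp's hinge axis (parallel to the pump's y), 81.5 mm above the trolley top, behind the barrel.
- clamp (a joint): Barrel clamp, a white arm 18 mm wide hinged behind the barrel. 0 = fully down over the barrel, arm level and pointing to the front; grows (rad) as the arm rises about the hinge; it starts 0.35 to 0.65. It stays where it is left; about 1 to 2 N at the tab moves it, and at 0 it meets a hard stop.
- syringe: Loose, capped clear 20 ml syringe, barrel 22 mm across and 88 mm long, lying in the pump's cradle along the pump's y, cap to the left, plunger to the right. Origin on its axis (73.5 mm above the trolley top) in the middle of its finger flange, which sits in a slot of the pump with 1.5 mm play. Own y points to the cap.
- plunger (a joint): How far the plunger is drawn out of the syringe (m); starts 0.025 to 0.050; shrinks when pushed in. It takes about 8 N to move. The thumb disc is 24 mm across.
- plunger_disc (a point): Centre of the outer (right-hand) face of the plunger's thumb disc, on the syringe's axis; moves with the plunger. The driver has to come to touch this face.
- driver (a joint): Driver: white block with grey top, 44 (x) by 30 (y) by 40 mm high, just above the deck (59 to 99 mm above the trolley top), that slides along the pump's y to the left. 0 = right-hand end of its guide; grows (m) as it moves left; starts 0 to 0.045, range to 0.115. Stays where it is left; sliding it takes about 1.5 N, and about 8 N more once it pushes the plunger.
- driver_face (a point): Centre of the driver's steel left-hand face, which meets the thumb disc, at the height of the syringe's axis.
- driver_back (a point): Middle of the driver's ribbed right-hand face, 30 mm to the right of its steel face, 81 mm above the trolley top: push here towards the pump's left. The deck right of it is free down to 56 mm, save a guide end block 10 mm thick whose top is 67 mm high at the deck's right end.
- confirm_top (a point): Centre of the top of the confirm key: round, 19 mm across, the left-hand one of three keys in a row (48 mm apart) on the panel, beside the dark display. Stands 6.5 mm out of the panel, 54 mm above the trolley top.
- key_confirm (a joint): Travel of the confirm key (m): 0 up, 0.005 fully down; pressed square to the sloping panel (straight down from above will do). Spring: 1.4 N to start, 5 N fully down; it counts as pressed beyond 0.003 and springs back.
- start_top (a point): Centre of the top of the start key: triangular, corners 12.5 mm from its centre, the right-hand one of the three keys; same height as the confirm key.
- key_start (a joint): Travel of the start key (m), as for the confirm key.
- stop_top (a point): Centre of the top of the stop key: square, 18 mm, the middle one of the three keys, same height. Not to be pressed.
- key_stop (a joint): Travel of the stop key (m), as for the confirm key; must stay up.
- vial_blue: Loose vial 22 mm across, 47 mm high, standing left of the pump; origin under its middle. Leave alone.
- vial_red: Loose vial 22 mm across, 41 mm high, standing left of the pump; origin under its middle. Leave alone.
- ampoule_1: Loose glass ampoule 11 mm across, 63 mm high, standing left of the pump; origin under its middle. Leave alone.
- tape_roll: Loose roll of tape 40 mm across, 13 mm high, lying right of the pump; origin under its middle. Leave alone.
- pen: Loose pen, 138 mm long, lying in front of the pump; origin under its middle. Leave alone.
- forceps: Loose thumb forceps, 126 mm long, lying in front of the pump; origin under its middle. Leave alone.
Things that resemble listed ones, but are neither listed nor needed, are in the scene too. Of the things like the syringe, leave any that is green; of the rest the larger one is meant.

How it is judged:
By the outcome, as a careful person would: the job done as asked, in the order asked, and still so for the second after the job is handed in, with the robot touching nothing.
It also fails if it takes over 51 s, if anything falls off the work surface, if the arm or the gripper's body presses on something with over 40 N, if the wrist force passes 120 N, or if a joint passes its speed limit or range.

### The arm

A 6-joint arm with a two-finger parallel gripper is mounted at the origin on a cart in front of the work surface, level with it; the furniture and walls round the work are solid. World frame = base frame: x ahead of the robot, y to its left, z up, the work surface at z = 0. Lengths are in mm, angles in rad, forces in N, time in s.
With the tool pointing down it reaches from about 250 to 800 mm from the base axis. Payload 3.9 kg.
Tool frame: the origin (TCP) lies at the very end of the fingers, on their centre line; the grasp point (between the pads) lies 19 mm behind it (robot.grip_point_offset is the distance from the TCP to the grasp point, in mm); z points along the fingers, y is the line along which they close (so a half turn about z gives the same grasp; the last joint's range is limited). The gripper opens to 85 mm and grips with 20 to 120 N. Pads are 22 mm wide; open, the fingers measure 114 mm over their backs; the gripper's body (76 mm by 85 mm) begins 54 mm behind the grasp point. The pads swing forward as they close: fully open they stand 13 mm farther back than shut.
Start: joints at [-1.195, 0.26, -0.138, 1.173, 0, 1.571], TCP at [192.679, -488.355, 231.304] pointing down, gripper open.
Joint ranges: [-2.78, 2.78], [-0.83, 1.72], [-1.28, 1.37], [-1.9, 2.12], [-1.57, 1.48], [-3.14, 3.14]. Speed limits (rad/s): [2.57, 2.57, 3.14, 3.14, 3.14, 3.14].

### API

Orientations are given as a unit quaternion [w, x, y, z].
In Python, from rig import robot, get_image gives the robot as it stands.
- The arm moves only by the tool arm_command, never from a script. Its argument "rows" is a list of rows, each a list of 5 numbers: the opening, from -1 (shut) to 1 (fully open), then the shift along the tool's x, y, z in cm, then the turn about the tool's z in rad. In form: [[claw, dx, dy, dz, turn], ...]. A call has 1 to 10 rows; each row shifts and turns the commanded pose from where the row before left it, along the tool's axes as they then stand; what a row does not reach is not made up. A row lasts 1/8 s, in which the tool goes at most 62.5 mm and 10.7 degrees, less where a joint would pass 70% of its speed; a pose out of reach is approached as far as the arm can. A call is refused whole if a number of a shift passes 6.25 or a number of a turn 0.188, either way. A call with a gripper value outside its range is refused whole. The fingers move at their own pace and stop on an object; "newtons" is the grip in N (left out, the last holds). Time passes only in rows, so rows that do not move let the fingers close. It gives the time, the measured TCP pose, the force, the opening and the grip force at its end, in the units of the state.
- robot.observe(): the state, without advancing time (a new reading comes with each control period).
- get_image(name): name is "side" or "top"; returns a dict with "pixels" (480x640x3 uint8, red, green, blue), "fx", "fy", "cx", "cy" (pixels), "R" (3x3) and "t" (3): a world point X has camera coordinates R X + t. Camera axes: x right, y down, z forward; pixel columns grow to the right and rows downward; lengths in mm; the calibration is good to about 2 mm. A picture is of the moment at which its call begins. There is no depth.
- robot.job_done(): hands the job in; it is judged then, once.
The state is a dict: "clock": time; "q": joint angles; "dq": joint speeds; "joint_efforts": joint torques, N m; "tcp_pos": TCP position; "ee_rot": TCP orientation; "wrist_force": force on the tool from outside, world axes, zero at the start; "moment": the same for the moment, N m; "finger_gap": finger opening in mm; "gripper_force": force on a finger pad.
Only numpy, scipy, OpenCV 4.12 (cv2) and the standard library are available. Lean on these libraries where they do the work, as an engineer would, in place of code of your own. Each camera call takes 0.05 s, during which the arm holds its last target. There are 200 camera calls.

## Working session

There is one attempt and no reset: what is moved stays moved. The work goes in short steps, Python scripts to look and compute and a tool call to move; the robot and the scene stay as the last step left them, time stands still between calls to the robot, and variables do not carry over. Pictures are saved under pics/ and viewed, at most 14 in all, crops included, and the job is handed in when it is done.

Besides the shell and the picture viewer there is one more tool, called after "Request:" as name(argument=value, ...), one argument or row to a line, values as JSON. arm_command: Moves the arm, as the interface text tells. Its arguments: {"type":"object","properties":{"rows":{"type":"array"},"newtons":{"type":"number"}},"required":["rows"]}

```bash
mkdir -p pics
python3 - <<'E'
from rig import robot,get_image
import cv2,json
for n in("top","side"):
    g=get_image(n); cv2.imwrite(f"pics/{n}0.png",g["pixels"][:,:,::-1])
    print(n,g["fx"],g["fy"],g["cx"],g["cy"],g["R"],g["t"])
print(robot.observe())
E
```

```text
top 460.40484926944487 460.40484926944487 321.8999254588307 236.94383670559495 [[-0.00936968 -0.99912134 -0.04085054]
 [-0.9909946   0.01473499 -0.13308863]
 [ 0.13357362  0.03923566 -0.99026191]] [ 47.1254051  493.47405305 990.60841013]
side 589.7825212963096 589.7825212963096 314.8770189361471 241.97570656969987 [[-0.87615371 -0.4814042  -0.02458998]
 [-0.23991371  0.47975155 -0.84396674]
 [ 0.41808621 -0.73354512 -0.53583157]] [407.52285298 170.10832533 875.2907942 ]
{'clock': 0.1, 'q': array([-1.19501290e+00,  2.60592208e-01, -1.39247272e-01,  1.17267798e+00,
       -5.40912931e-05,  1.57080609e+00]), 'dq': array([-0.00049382, -0.00033399,  0.0038868 , -0.00125969, -0.00105015,
        0.00210275]), 'joint_efforts': array([-9.07093818e-04, -4.06509018e+01,  2.54527634e+01,  1.00780503e-02,
       -5.89796355e-05,  6.30299695e-06]), 'tcp_pos': array([ 192.4370485 , -487.80793946,  230.55908982]), 'ee_rot': array([-8.40369232e-04,  9.82400764e-01,  1.86783288e-01, -1.87317583e-04]), 'wrist_force': array([-0.19230934,  0.04679096,  0.14870903]), 'moment': array([ 0.02427521, -0.02868675,  0.04082854]), 'gripper_force': 0.0, 'finger_gap': 85.46292697475785}
```

View pics/top0.png

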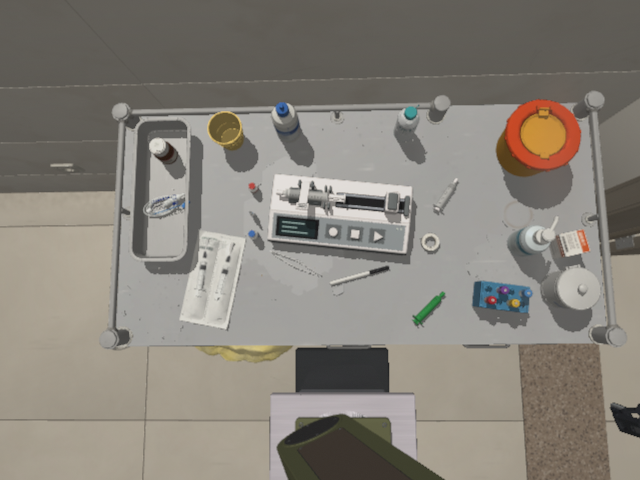

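View pics/side0.png

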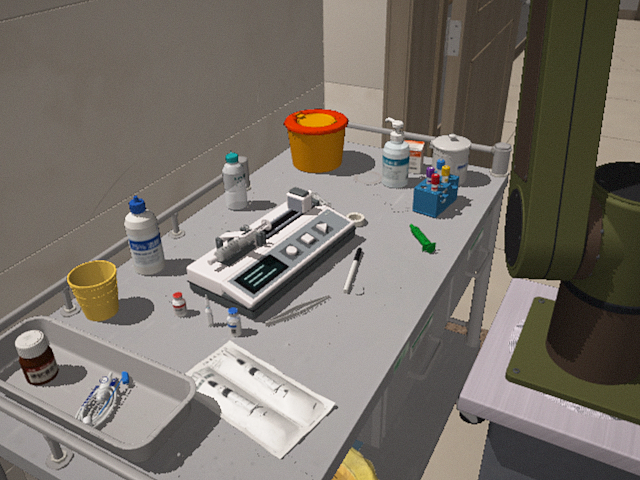

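The top view shows the pump at columns 268–412 and rows 175–252. The keys are near (333,232), (355,234) and (378,237), the driver near (394,202) and the clamp near (302,195). I'll enlarge both views.

Run:
```python
import cv2
a=cv2.imread("pics/top0.png")[165:265,262:422]; cv2.imwrite("pics/topc.png",cv2.resize(a,None,fx=5,fy=5,interpolation=cv2.INTER_CUBIC))
a=cv2.imread("pics/side0.png")[180:315,180:360]; cv2.imwrite("pics/sidec.png",cv2.resize(a,None,fx=4.4,fy=4.4,interpolation=cv2.INTER_CUBIC))
```

```text
(no output)
```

View pics/topc.png

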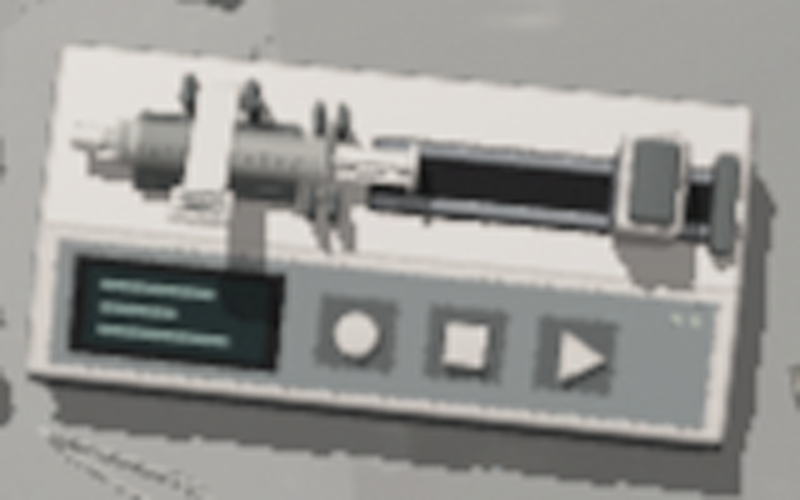

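View pics/sidec.png

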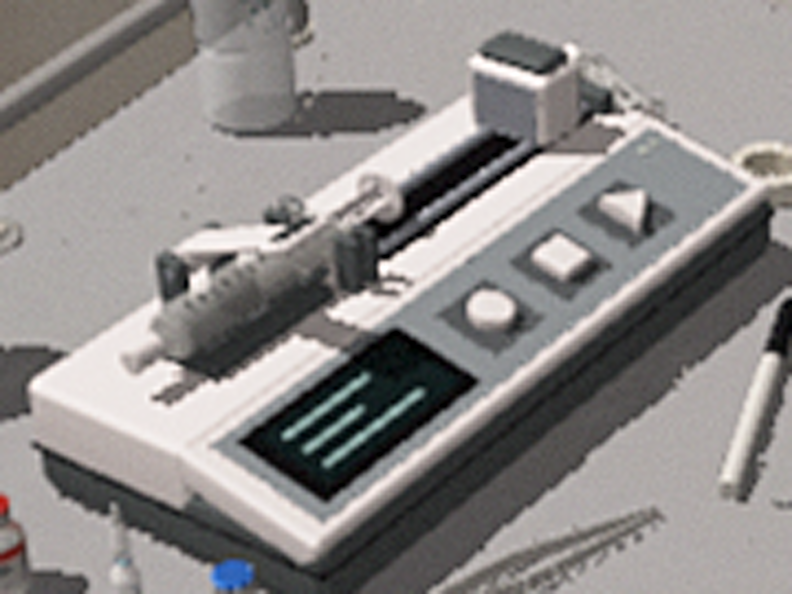

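The top crop shows the round key at (356,333), the square at (465,345), the triangle near (580,358), the clamp tab near (200,205), the disc edge at x≈417 and the driver top at 620–688 × 138–232. The side crop shows the disc near (385,200) and the driver's steel face at 472–537.

```bash
cat > h.py <<'E'
import numpy as np
from rig import robot,get_image
def ray(g,p):
    R=np.array(g["R"]);t=np.array(g["t"])
    d=R.T@np.array([(p[0]-g["cx"])/g["fx"],(p[1]-g["cy"])/g["fy"],1]); return -R.T@t,d/np.linalg.norm(d)
def plane(g,p,z):
    o,d=ray(g,p); return o+d*(z-o[2])/d[2]
def tri(g1,p1,g2,p2):
    A=[];b=[];
    for g,p in((g1,p1),(g2,p2)):
        o,d=ray(g,p);M=np.eye(3)-np.outer(d,d);A.append(M);b.append(M@o)
    A=np.vstack(A);b=np.hstack(b);x=np.linalg.lstsq(A,b,rcond=None)[0];return x,np.linalg.norm(A@x-b)
def project(g,X):
    c=np.array(g["R"])@X+np.array(g["t"]);return np.array([g["fx"]*c[0]/c[2]+g["cx"],g["fy"]*c[1]/c[2]+g["cy"]])
E
cat > m.py <<'E'
from h import *
np.set_printoptions(precision=1,suppress=True)
T=get_image("top");S=get_image("side")
tp=lambda x,y:(262+x/5-.4,165+y/5-.4)
sp=lambda x,y:(180+x/4.4-.4,180+y/4.4-.4)
P=lambda x,y,z:plane(T,tp(x,y),z)
corn=[P(65,47,56),P(752,107,56),P(722,440,39),P(30,375,39)]
print("corners",corn,"lens",[np.linalg.norm((corn[i]-corn[(i+1)%4])[:2]) for i in range(4)])
k=[P(356,333,54),P(465,345,54),P(577,358,54)]
print("keys",k,np.linalg.norm(k[2]-k[0]))
for a,b in (((356,333),(492,308)),((465,345),(562,255)),((577,358),(627,205))):
    print("tri key",tri(T,tp(*a),S,sp(*b)))
yl=corn[0]-corn[1]+corn[3]-corn[2]; yl[2]=0; yl/=np.linalg.norm(yl); xb=np.array([yl[1],-yl[0],0])
o=np.mean(corn,axis=0);o[2]=0
print("o",o,"y",yl,"ang",np.degrees(np.arctan2(-yl[0],yl[1])))
loc=lambda X:np.array([(X-o)@xb,(X-o)@yl,X[2]])
for n,X in dict(conf=k[0],stop=k[1],start=k[2],drvL=(P(620,180,99)),drvR=P(688,188,99),drvF=P(650,232,99),drvB=P(655,138,99),
  disc=P(417,167,73.5),discT=P(417,150,85),block=P(740,205,67),tab99=P(200,205,100),tab115=P(200,205,115),hinge=P(222,100,85)).items(): print(n,loc(X),X)
for n,a,b in(("tab",(200,205),(290,235)),("disc",(417,165),(388,198)),("drv top",(655,182),(522,50))):
    X,r=tri(T,tp(*a),S,sp(*b));print(n,X,r,loc(X))
E
python3 m.py
```

```text
corners [array([634.1, 144.4,  56. ]), array([ 600.8, -158.4,   56. ]), array([ 456. , -142.9,   39. ]), array([489.2, 161.8,  39. ])] lens [np.float64(304.630614661721), np.float64(145.56528413683262), np.float64(306.4840704503808), np.float64(145.93923258352632)]
keys [array([503.6,  16.4,  54. ]), array([497.6, -31. ,  54. ]), array([491.2, -79.4,  54. ])] 96.6108731367816
tri key (array([503.2,  16.1,  51.7]), np.float64(1.119586890561074))
tri key (array([497.3, -31.3,  52. ]), np.float64(0.8673508595100814))
tri key (array([491.6, -79.5,  51.9]), np.float64(0.2517925689220727))
o [545.    1.2   0. ] y [0.1 1.  0. ] ang -6.24083045402757
conf [-42.8  10.6  54. ] [503.6  16.4  54. ]
stop [-43.6 -37.2  54. ] [497.6 -31.   54. ]
start [-44.8 -86.   54. ] [491.2 -79.4  54. ]
drvL [ 25.4 -94.6  99. ] [560.  -95.6  99. ]
drvR [  24.6 -123.    99. ] [ 556.1 -123.8   99. ]
drvF [   4.5 -108.8   99. ] [ 537.7 -107.4   99. ]
drvB [  44.7 -107.7   99. ] [ 577.7 -110.7   99. ]
disc [28.9 -9.3 73.5] [572.8 -11.1  73.5]
discT [33.8 -8.7 85. ] [577.6 -11.1  85. ]
block [  26.3 -149.3   67. ] [ 554.9 -150.    67. ]
tab99 [ -1.4  79.7 100. ] [552.3  80.6 100. ]
tab115 [ -4.3  78.1 115. ] [549.2  79.4 115. ]
hinge [48.1 76.7 85. ] [601.1  72.3  85. ]
tab [550.7  80.  108.3] 0.21097665224608023 [ -2.9  78.9 108.3]
disc [572.  -12.4  70.3] 3.7557965062083536 [ 28.3 -10.6  70.3]
drv top [ 559.6 -110.4   96.4] 0.20039734763248634 [  26.6 -109.3   96.4]
```

Request:
arm_command(
  rows=[
    [-1,0,0,0,0.163],
    [-1,0,0,0,0.163],
    [-1,0,0,0,0.163],
    [-1,1.5,-4,0,0],
    [-1,2,-4,0,0],
    [-1,2,-4,0,0],
    [-1,2,-4,0,0],
    [-1,2,-4,0,0],
    [-1,2,-4,0,0],
    [-1,2,-4,0,0],
  ],
  newtons=20,
)

```text
clock: 1.45
tcp_pos: [358.9, -224.1, 231.3]
ee_rot: [0.0, 0.998, -0.057, 0.0]
wrist_force: [0.1, -0.4, -0.4]
finger_gap: -0.1
gripper_force: 0.0
```

Request:
arm_command(
  rows=[
    [-1,2,-4,0,0],
    [-1,2,-4,0,0],
    [-1,2,-4,0,0],
    [-1,2,-4,0,0],
    [-1,2,-4,0,0],
    [-1,2,-4,0.5,0],
    [-1,2,-4,1,0],
    [-1,0.5,-2,1,0],
    [-1,0,0,0,0],
    [-1,0,0,0,0],
  ],
)

```text
clock: 2.7
tcp_pos: [528.6, -0.2, 208.5]
ee_rot: [-0.025, 1.0, -0.015, -0.0]
wrist_force: [0.6, 0.2, -0.6]
finger_gap: -0.4
gripper_force: 0.0
```

```bash
cat > w.py <<'E'
from h import *
import cv2,sys
np.set_printoptions(precision=1,suppress=True)
s=robot.observe(); p=np.array(s["tcp_pos"]);q=s["ee_rot"]
o=np.array([545,1.2,0]);a=np.radians(6.6);yl=np.array([np.sin(a),np.cos(a),0]);xb=np.array([yl[1],-yl[0],0])
print(s["clock"],"tcp",p,"loc",(p-o)@xb,(p-o)@yl,p[2],"yaw",np.degrees(2*np.arctan2(q[2],q[1])),"F",s["wrist_force"],"gap",s["finger_gap"],"q",s["q"])
if len(sys.argv)>1:
    T=get_image("top");S=get_image("side")
    a=T["pixels"][165:265,262:422,::-1];b=S["pixels"][180:315,180:360,::-1]
    a=cv2.resize(a,None,fx=3.6,fy=3.6,interpolation=cv2.INTER_CUBIC)[:, :576];b=cv2.resize(b,None,fx=2.6,fy=2.6,interpolation=cv2.INTER_CUBIC)
    c=np.zeros((600,576,3),np.uint8); h=min(240,a.shape[0]); 
    a=cv2.resize(a,(384,240));b=cv2.resize(b,(480,360)); c[:240,:384]=a;c[240:600,:480]=b
    cv2.imwrite(f"pics/{sys.argv[1]}.png",c)
    print("tip px",project(T,p),project(S,p))
E
python3 w.py look1
```

```text
2.7 tcp [528.6  -0.2 208.5] loc -16.144925879446934 -3.3097495674926853 208.534771044293 yaw -1.6871979494029106 F [ 0.6  0.2 -0.6] gap -0.3510248283018323 q [-0.   0.3 -0.2  1.1  0.   3.1]
tip px [340.2 205.6] [278.6 162.4]
```

View pics/look1.png

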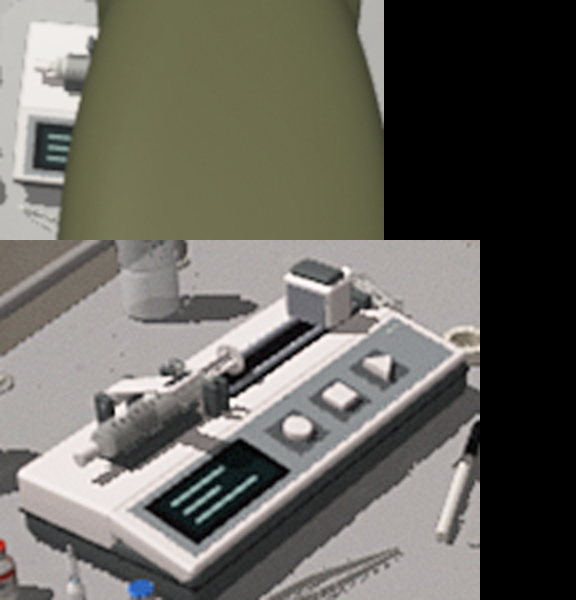

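The picture shows the arm over the pump, hiding it from the top camera, with the pump untouched in the side view. Joint 6 hit its range, so I'll turn back a quarter. Tool x will then point to the pump's left and tool y to its back.

Request:
arm_command(
  rows=[
    [-1,0,0,0,-0.1856],
    [-1,0,0,0,-0.1856],
    [-1,0,0,0,-0.1856],
    [-1,0,0,0,-0.1856],
    [-1,0,0,0,-0.1856],
    [-1,0,0,0,-0.1856],
    [-1,0,0,0,-0.1856],
    [-1,0,0,0,-0.1856],
    [-1,0,0,0,0],
  ],
)

```text
clock: 3.92
tcp_pos: [529.3, -0.2, 209.0]
ee_rot: [-0.018, 0.747, 0.664, 0.017]
wrist_force: [0.8, 0.7, -0.2]
finger_gap: 0.3
gripper_force: 0.0
```

```bash
python3 w.py; python3 -c "
from rig import robot;s=robot.observe();print(s['ee_rot'],s['q'])"
```

```text
3.925 tcp [529.3  -0.2 209. ] loc -15.416483922220344 -3.205294970530711 208.98178227168944 yaw 83.25691217348187 F [ 0.8  0.7 -0.2] gap 0.27464015300881306 q [-0.   0.3 -0.2  1.1  0.   1.7]
[-0.01802195  0.74723727  0.66409224  0.01712204] [-0.03049022  0.27749589 -0.17394774  1.11921567  0.04972234  1.6579986 ]
```

Request:
arm_command(
  rows=[
    [-1,2.6,0.35,0.13,0],
    [-1,2.6,0.35,0.13,0],
    [-1,2.6,0.35,0.15,0],
    [-1,0,0,3,0],
    [-1,0,0,3,0],
    [-1,0,0,2.4,0],
    [-1,0,0,0,0],
    [-1,0,0,0,0],
  ],
)

```text
clock: 4.92
tcp_pos: [549.6, 80.7, 125.3]
ee_rot: [-0.018, 0.747, 0.665, 0.017]
wrist_force: [-0.4, 0.6, 1.0]
finger_gap: 0.3
gripper_force: 0.0
```

```bash
python3 w.py look2
```

```text
4.925 tcp [549.6  80.7 125.3] loc -4.591218130245151 79.50191999573015 125.3346986497954 yaw 83.33542360375169 F [-0.4  0.6  1. ] gap 0.28371749099003124 q [ 0.1  0.4 -0.3  0.9  0.   1.8]
tip px [300.5 204.4] [245.  224.6]
```

View pics/look2.png

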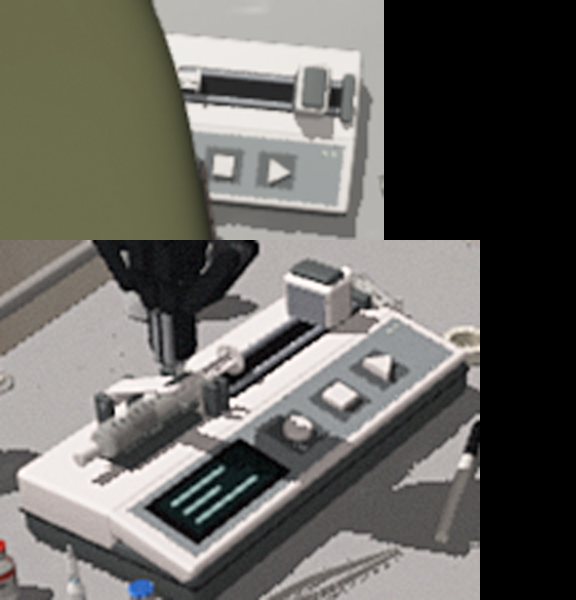

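The side view shows the closed fingertips at about (172,370) in the mosaic, just above the tab, as projected. I'll press down and a little forward.

Request:
arm_command(
  rows=[
    [-1,0,0,0.7,0],
    [-1,0,0,0.5,0],
    [-1,0,-0.1,0.3,0],
    [-1,0,-0.1,0.3,0],
    [-1,0,-0.1,0.3,0],
  ],
)

```text
clock: 5.65
tcp_pos: [545.8, 82.2, 103.1]
ee_rot: [-0.018, 0.746, 0.665, 0.017]
wrist_force: [-1.3, 0.4, 0.6]
finger_gap: -0.0
gripper_force: 0.4
```

Request:
arm_command(
  rows=[
    [-1,0,-0.1,0.3,0],
    [-1,0,-0.1,0.3,0],
    [-1,0,-0.1,0.3,0],
  ],
)

```text
clock: 6.02
tcp_pos: [543.3, 83.1, 94.2]
ee_rot: [-0.018, 0.746, 0.665, 0.017]
wrist_force: [0.5, -0.5, 0.4]
finger_gap: 0.0
gripper_force: 0.3
```

Request:
arm_command(
  rows=[
    [-1,0,-0.05,0.2,0],
    [-1,0,0,0.15,0],
    [-1,0,0,0.1,0],
  ],
)

```text
clock: 6.4
tcp_pos: [542.4, 83.3, 90.0]
ee_rot: [-0.018, 0.746, 0.665, 0.017]
wrist_force: [-1.7, -0.4, 6.7]
finger_gap: 0.3
gripper_force: 2.9
```

```bash
python3 w.py look3
```

```text
6.4 tcp [542.4  83.3  90. ] loc -12.01044638853786 81.26894737825414 90.0015914861985 yaw 83.42657210624115 F [-1.7 -0.4  6.7] gap 0.3202576806487304 q [ 0.1  0.4 -0.3  0.8  0.   1.8]
tip px [300.8 211.1] [249.5 244.3]
```

View pics/look3.png

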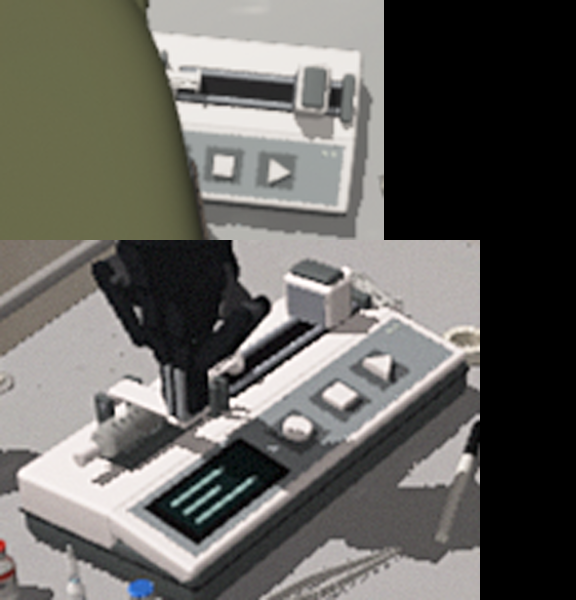

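The clamp met its hard stop at z=90, with 6.7 N and the arm level in the picture. I'll lift off and go behind the driver.

Request:
arm_command(
  rows=[
    [-1,0,0,-2,0],
    [-1,0,0,-2,0],
    [-1,0,0,-2,0],
    [-1,-3.8,0.6,-0.19,0],
    [-1,-3.8,0.6,-0.19,0],
    [-1,-3.8,0.6,-0.19,0],
    [-1,-3.8,0.6,-0.19,0],
    [-1,-3.8,0.6,-0.19,0],
    [-1,-3.8,0.7,-0.19,0],
    [-1,0,0,0,0],
  ],
)

```text
clock: 7.75
tcp_pos: [553.4, -153.2, 149.3]
ee_rot: [-0.018, 0.747, 0.664, 0.017]
wrist_force: [0.5, 0.7, -0.1]
finger_gap: 0.1
gripper_force: 0.0
```

```bash
python3 w.py look4
```

```text
7.75 tcp [ 553.4 -153.2  149.3] loc 26.081676731913333 -152.37452403131755 149.32754912259313 yaw 83.21428662677987 F [ 0.5  0.7 -0.1] gap 0.059069197067938735 q [-0.3  0.4 -0.2  1.   0.   1.4]
tip px [417.4 198. ] [311.1 158. ]
```

View pics/look4.png

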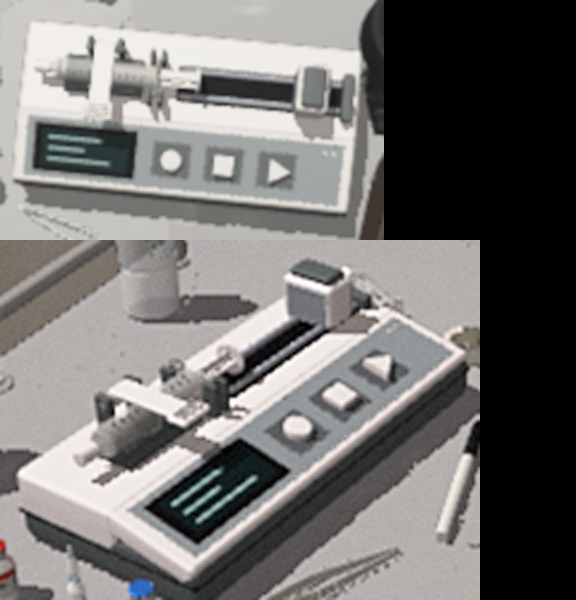

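The picture shows the clamp folded flat over the barrel, the plunger unchanged and the fingertips right of the pump. I'll go down behind the driver.

Request:
arm_command(
  rows=[
    [-1,0,0,2.4,0],
    [-1,0,0,2.4,0],
    [-1,0,0,2.4,0],
    [-1,0.5,0,0.02,0],
    [-1,0.5,0,0.02,0],
    [-1,0,0,0,0],
  ],
)

```text
clock: 8.6
tcp_pos: [555.3, -136.6, 79.1]
ee_rot: [-0.017, 0.746, 0.666, 0.018]
wrist_force: [0.9, 0.4, 1.1]
finger_gap: 0.3
gripper_force: 0.0
```

Request:
arm_command(
  rows=[
    [-1,0.3,0,0.02,0],
    [-1,0.3,0,0.02,0],
    [-1,0.3,0,0.02,0],
    [-1,0.3,0,0.02,0],
  ],
)

```text
clock: 9.1
tcp_pos: [556.0, -125.3, 77.8]
ee_rot: [-0.018, 0.746, 0.665, 0.017]
wrist_force: [0.6, -0.8, 0.4]
finger_gap: 0.1
gripper_force: 0.8
```

Request:
arm_command(
  rows=[
    [-1,0.6,0,0.03,0],
    [-1,0.6,0,0.03,0],
    [-1,0.6,0,0.03,0],
    [-1,0.6,0,0.03,0],
    [-1,0.6,0,0.03,0],
    [-1,0,0,0,0],
  ],
)

```text
clock: 9.85
tcp_pos: [558.6, -94.4, 77.4]
ee_rot: [-0.019, 0.746, 0.666, 0.017]
wrist_force: [-0.1, -0.4, -0.4]
finger_gap: 0.4
gripper_force: 0.0
```

```bash
python3 w.py look5
```

```text
9.85 tcp [558.6 -94.4  77.4] loc 24.497385188696658 -93.38172624917894 77.40911792874974 yaw 83.4798211532785 F [-0.1 -0.4 -0.4] gap 0.39446859438799386 q [-0.2  0.4 -0.3  0.9  0.1  1.5]
tip px [384.1 203.4] [295.  203.3]
```

View pics/look5.png

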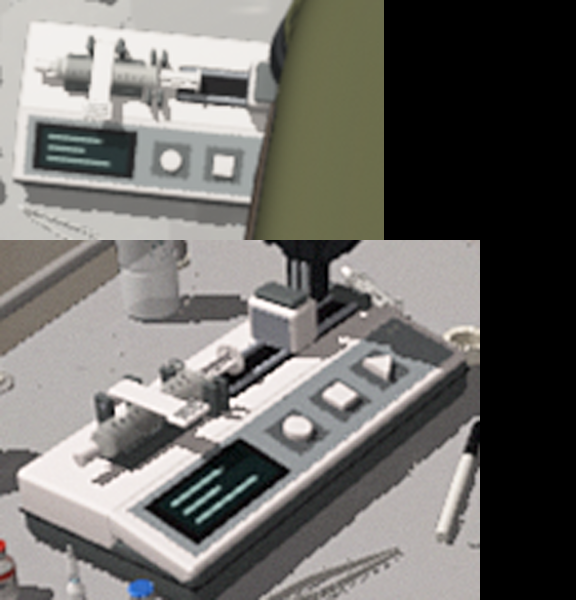

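The driver moves left with the fingers. Its left top edge is at mosaic (250,62) and the disc's right edge near (200,80). I'll measure the gap from the pixels.

```bash
cat > gap.py <<'E'
from h import *
T=get_image("top");im=T["pixels"].mean(2)
for r in (192,194,196,198,200): print(r,im[r,340:372].astype(int))
o=np.array([545,1.2,0]);a=np.radians(6.6);yl=np.array([np.sin(a),np.cos(a),0])
xb=np.array([yl[1],-yl[0],0])
for c in (340,345,350,355,360,365): print(c,*[round((plane(T,(c,r),z)-o)@yl,1) for r,z in((198,73.5),(196,85),(196,99))])
print((np.array(robot.observe()["tcp_pos"])-o)@yl)
E
python3 gap.py
```

```text
192 [196 197 194 204 209 219 225 223 232 237 238 238 238 238 237 237 237 237
 237 237 237 237 237 237 237 232 208 219 212 152 128 131]
194 [185 179 178 184 223 207 169 167 162 158 162 163 160 168 180 179 174 169
 184 192 189 194 196 193 202 178 178 222 184 122 129 130]
196 [237 238 237 231 235 185  81  91  98 102 109 116 124 130 136 144 152 158
 163 164 167 171 175 177 183 156 188 229 193 130 130 128]
198 [211 214 213 212 216 149  35  41  43  43  42  39  38  37  36  38  38  42
  42  42  44  47  55  59  62 120 206 226 175 124 130 128]
200 [238 227 218 209 173 103  27  28  39  44  44  43  44  44  43  43  43  44
  41  42  42  42  42  43  47 123 213 221 166 127 129 126]
340 1.7 1.8 1.5
345 -9.0 -8.8 -9.0
350 -19.8 -19.4 -19.4
355 -30.5 -30.0 -29.9
360 -41.2 -40.6 -40.3
365 -51.9 -51.1 -50.7
-94.00373196230048
```

Request:
arm_command(
  rows=[
    [-1,0.6,0,0.03,0],
    [-1,0.6,0,0.03,0],
    [-1,0.6,0,0.03,0],
    [-1,0.6,0,0.03,0],
    [-1,0.6,0,0.03,0],
    [-1,0.5,0,0.03,0],
    [-1,0.2,0,0.01,0],
    [-1,0,0,0,0],
  ],
)

```text
clock: 11.0
tcp_pos: [563.9, -58.1, 77.8]
ee_rot: [-0.018, 0.746, 0.665, 0.018]
wrist_force: [0.2, -0.0, -0.4]
finger_gap: 0.1
gripper_force: 0.0
```

```bash
python3 gap.py; python3 w.py
```

```text
192 [193 194 192 200 206 217 223 221 216 151  73  78  83  86  90  91  93  94
  95  97  97  96  97  97  97  97  97  97  98  98  97  97]
194 [182 177 175 181 221 204 167 164 125  79  74  80  84  87  90  92  93  95
  97  96  97  97  97  97  97  97  97  97  97  97  97  97]
196 [236 236 236 229 233 182  80  89  82  74  76  82  85  88  91  93  94  94
  96  96  97  97  97  97  98  98  97  97  97  97  97  96]
198 [208 212 211 209 213 148  36  42  61  72  78  81  86  89  92  93  94  95
  96  96  97  97  97  96  98  98  98  98  97  97  97  97]
200 [236 226 216 206 172 102  26  43  63  75  80  84  87  91  92  94  95  96
  96  97  96  96  96  97  97  97  97  98  97  97  97  96]
340 1.7 1.8 1.5
345 -9.0 -8.8 -9.0
350 -19.8 -19.4 -19.4
355 -30.5 -30.0 -29.9
360 -41.2 -40.6 -40.3
365 -51.9 -51.1 -50.7
-56.84510117707359
11.05 tcp [564.1 -58.2  77.9] loc 25.782408453205356 -56.84510117707359 77.87174672751605 yaw 83.44364943950728 F [-0.2  0.3 -0.2] gap 0.04136365827749642 q [-0.1  0.4 -0.3  0.8  0.1  1.6]
```

Request:
arm_command(
  rows=[
    [-1,0.15,0,0.01,0],
    [-1,0.15,0,0.01,0],
    [-1,0,0,0,0],
  ],
)

```text
clock: 11.42
tcp_pos: [564.3, -55.7, 77.8]
ee_rot: [-0.018, 0.746, 0.665, 0.017]
wrist_force: [1.2, -1.7, 0.4]
finger_gap: 0.1
gripper_force: 0.6
```

```bash
python3 w.py
python3 - <<'E'
from h import *
import cv2
S=get_image("side");a=S["pixels"][180:250,215:315,::-1]
cv2.imwrite("pics/look6.png",cv2.resize(a,None,fx=8,fy=8,interpolation=cv2.INTER_CUBIC))
E
```

```text
11.425 tcp [564.3 -55.7  77.8] loc 25.67104107624083 -54.298259346026995 77.81587849002086 yaw 83.42695835670295 F [ 1.2 -1.7  0.4] gap 0.06606610057292536 q [-0.1  0.4 -0.3  0.8  0.   1.6]
```

View pics/look6.png

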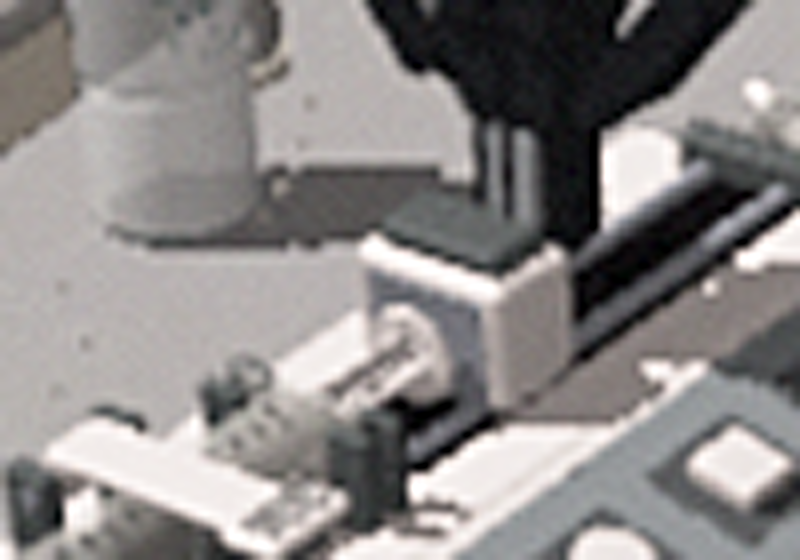

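The disc is at about (410,350) in front of the steel face, with a few mm of gap left. I'll creep forward.

Request:
arm_command(
  rows=[
    [-1,0.1,0,0.005,0],
  ],
)

```text
clock: 11.6
tcp_pos: [564.1, -54.8, 77.7]
ee_rot: [-0.018, 0.746, 0.665, 0.017]
wrist_force: [0.8, -2.0, -0.1]
finger_gap: 0.2
gripper_force: 0.8
```

Request:
arm_command(
  rows=[
    [-1,0.05,0,0.0025,0],
  ],
)

```text
clock: 11.72
tcp_pos: [564.1, -54.2, 77.6]
ee_rot: [-0.018, 0.746, 0.665, 0.017]
wrist_force: [1.6, -0.9, 0.9]
finger_gap: -0.2
gripper_force: 0.8
```

Request:
arm_command(
  rows=[
    [-1,0.05,0,0.0025,0],
  ],
)

```text
clock: 11.85
tcp_pos: [564.0, -53.6, 77.5]
ee_rot: [-0.018, 0.746, 0.665, 0.017]
wrist_force: [1.2, -1.6, 0.5]
finger_gap: 0.1
gripper_force: 0.8
```

Request:
arm_command(
  rows=[
    [-1,0.04,0,0.002,0],
  ],
)

```text
clock: 11.98
tcp_pos: [564.0, -53.2, 77.5]
ee_rot: [-0.018, 0.746, 0.665, 0.017]
wrist_force: [1.9, -1.8, 0.6]
finger_gap: -0.1
gripper_force: 0.8
```

Request:
arm_command(
  rows=[
    [-1,0.04,0,0.002,0],
  ],
)

```text
clock: 12.1
tcp_pos: [564.1, -52.8, 77.5]
ee_rot: [-0.018, 0.746, 0.665, 0.017]
wrist_force: [0.5, -1.9, 0.2]
finger_gap: -0.2
gripper_force: 0.8
```

Request:
arm_command(
  rows=[
    [-1,0.04,0,0.002,0],
  ],
)

```text
clock: 12.22
tcp_pos: [564.1, -52.4, 77.5]
ee_rot: [-0.018, 0.746, 0.665, 0.017]
wrist_force: [1.4, -1.1, 0.9]
finger_gap: 0.1
gripper_force: 0.8
```

Request:
arm_command(
  rows=[
    [-1,0.04,0,0.002,0],
  ],
)

```text
clock: 12.35
tcp_pos: [564.1, -52.0, 77.5]
ee_rot: [-0.018, 0.746, 0.665, 0.017]
wrist_force: [0.9, -1.7, -0.5]
finger_gap: -0.1
gripper_force: 0.8
```

Request:
arm_command(
  rows=[
    [-1,0.04,0,0.002,0],
  ],
)

```text
clock: 12.48
tcp_pos: [564.2, -51.6, 77.5]
ee_rot: [-0.018, 0.746, 0.665, 0.017]
wrist_force: [1.1, -1.2, 0.4]
finger_gap: 0.2
gripper_force: 0.8
```

Request:
arm_command(
  rows=[
    [-1,0.03,0,0.002,0],
  ],
)

```text
clock: 12.6
tcp_pos: [564.2, -51.3, 77.5]
ee_rot: [-0.018, 0.746, 0.665, 0.017]
wrist_force: [1.5, -1.1, 0.6]
finger_gap: -0.5
gripper_force: 0.8
```

Request:
arm_command(
  rows=[
    [-1,0.04,0,0.002,0],
  ],
)

```text
clock: 12.72
tcp_pos: [564.2, -51.1, 77.5]
ee_rot: [-0.018, 0.746, 0.665, 0.017]
wrist_force: [0.9, -2.5, 2.0]
finger_gap: 0.3
gripper_force: 1.1
```

Request:
arm_command(
  rows=[
    [-1,0.04,0,0.002,0],
  ],
)

```text
clock: 12.85
tcp_pos: [564.3, -50.7, 77.5]
ee_rot: [-0.018, 0.746, 0.665, 0.017]
wrist_force: [0.4, -1.6, 0.6]
finger_gap: 0.3
gripper_force: 1.1
```

```bash
cat > sd.py <<'E'
from h import *
import sys,cv2
S=get_image("side");np.save("pics/%s.npy"%sys.argv[1],S["pixels"])
im=S["pixels"].mean(2)
for r in(220,224,228): print(r,im[r,250:285].astype(int))
E
python3 sd.py a
```

```text
220 [182 178 179 177 175 172 184 227 231 157 123 164 185 181 181 180 210 218
 172 117 110 115 100 131 148 143 132 127 130 127 124 127 126 131  85]
224 [185 223 240 243 239 238 239 240 239 206 195 176 134 110 131 123 135 182
 184 186 149 116 114 115 156 162 136 130 130 129 122 122 122 127 114]
228 [206 216 233 240 238 186 122 101 122 172 177 130 163 221 190 140 131 137
 139 141 120  85 106  99 155 168 143 127 124 127 127 124 117 101 109]
```

Request:
arm_command(
  rows=[
    [-1,0.02,0,0.001,0],
  ],
)

```text
clock: 13.02
tcp_pos: [564.3, -50.4, 77.5]
ee_rot: [-0.018, 0.746, 0.665, 0.017]
wrist_force: [0.3, -2.7, 0.8]
finger_gap: 0.1
gripper_force: 1.1
```

```bash
python3 -c "
from rig import robot,get_image
for i in range(4):
  s=robot.observe();print(s['wrist_force'],s['gripper_force'],s['tcp_pos']);get_image('side')"
```

```text
[ 0.31792052 -2.67568343  0.75835199] 1.104183979332447 [564.29796709 -50.41958378  77.53242736]
[ 0.80369557 -2.0748545   0.38952504] 1.0995485354214907 [564.32196911 -50.39583505  77.53813567]
[ 0.13452555 -2.54230883  0.27161097] 1.0995493771042675 [564.29095732 -50.3891096   77.49512356]
[ 0.4506222  -2.14492502 -0.05277785] 1.1058948305435479 [564.28900113 -50.38239507  77.52669627]
```

The pad force stepped from 0.8 to a steady 1.1 N, at the place the image gave for the disc. So the driver face touches the disc, well below the 8 N that would push the plunger in. I'll back off and go to confirm.

Request:
arm_command(
  rows=[
    [-1,-0.5,0,-0.02,0],
    [-1,-1,0,-0.05,0],
    [-1,0,0,-3,0],
    [-1,0,0,-3,0],
    [-1,1.83,-1.7,0.1,0],
    [-1,1.83,-1.7,0.1,0],
    [-1,1.83,-1.7,0.1,0],
    [-1,1.83,-1.7,0.1,0],
    [-1,0,0,3,0],
    [-1,0,0,2,0],
  ],
)

```text
clock: 14.48
tcp_pos: [502.5, 14.9, 86.6]
ee_rot: [-0.019, 0.746, 0.665, 0.017]
wrist_force: [-0.6, 0.6, -0.3]
finger_gap: 0.3
gripper_force: 0.0
```

Request:
arm_command(
  rows=[
    [-1,0,0,0,0],
  ],
)

```text
clock: 14.6
tcp_pos: [501.4, 14.7, 86.0]
ee_rot: [-0.02, 0.746, 0.665, 0.015]
wrist_force: [-0.2, -0.2, -0.1]
finger_gap: 0.1
gripper_force: 0.0
```

```bash
python3 w.py
python3 - <<'E'
from h import *
import cv2
S=get_image("side");T=get_image("top")
a=cv2.resize(S["pixels"][185:265,220:330,::-1],None,fx=5,fy=5,interpolation=cv2.INTER_CUBIC)
cv2.imwrite("pics/look7.png",a)
E
```

```text
14.6 tcp [501.4  14.7  86. ] loc -44.849616010329754 8.393502403308979 86.0419324094172 yaw 83.41755615856322 F [-0.2 -0.2 -0.1] gap 0.08864382825222945 q [-0.   0.3 -0.4  0.8  0.1  1.7]
```

View pics/look7.png

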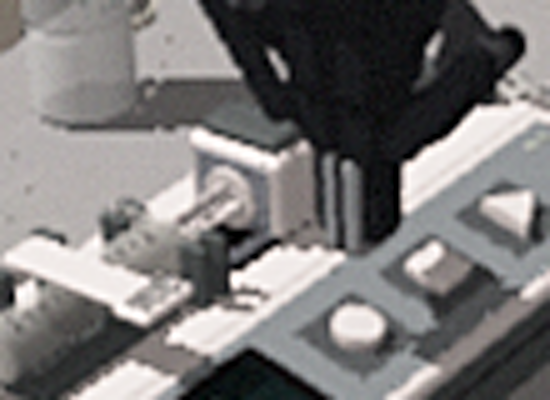

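The picture shows the driver face against the disc (about (225,195)) and the fingertips above the round key, which sits at (358,325). Now I'll press confirm.

Request:
arm_command(
  rows=[
    [-1,0,0.2,1.5,0],
    [-1,0,0,1.2,0],
    [-1,0,0,0.2,0],
  ],
)

```text
clock: 15.08
tcp_pos: [504.4, 16.1, 57.2]
ee_rot: [-0.019, 0.746, 0.665, 0.016]
wrist_force: [-0.2, 1.2, 0.1]
finger_gap: -0.4
gripper_force: 0.0
```

Request:
arm_command(
  rows=[
    [-1,0,0,0.15,0],
    [-1,0,0,0.1,0],
  ],
)

```text
clock: 15.32
tcp_pos: [505.6, 16.2, 56.1]
ee_rot: [-0.018, 0.746, 0.665, 0.017]
wrist_force: [-0.5, 0.1, 1.1]
finger_gap: -0.2
gripper_force: 0.6
```

Request:
arm_command(
  rows=[
    [-1,0,0,0.15,0],
    [-1,0,0,0.1,0],
  ],
)

```text
clock: 15.58
tcp_pos: [506.0, 16.2, 53.9]
ee_rot: [-0.018, 0.746, 0.665, 0.017]
wrist_force: [-0.2, -0.9, 2.2]
finger_gap: 0.1
gripper_force: 1.5
```

Request:
arm_command(
  rows=[
    [-1,0,0,0.08,0],
    [-1,0,0,0,0],
  ],
)

```text
clock: 15.82
tcp_pos: [506.2, 16.2, 53.0]
ee_rot: [-0.018, 0.746, 0.665, 0.017]
wrist_force: [1.6, -1.1, 3.7]
finger_gap: -0.1
gripper_force: 1.9
```

Request:
arm_command(
  rows=[
    [-1,0,0,0.08,0],
    [-1,0,0,0.02,0],
  ],
)

```text
clock: 16.08
tcp_pos: [506.3, 16.2, 52.0]
ee_rot: [-0.018, 0.746, 0.665, 0.017]
wrist_force: [0.8, -2.6, 3.8]
finger_gap: 0.1
gripper_force: 2.4
```

Request:
arm_command(
  rows=[
    [-1,0,0,0.08,0],
    [-1,0,0,0.02,0],
  ],
)

```text
clock: 16.32
tcp_pos: [506.5, 16.2, 51.1]
ee_rot: [-0.017, 0.746, 0.665, 0.018]
wrist_force: [2.2, -2.5, 5.9]
finger_gap: -0.2
gripper_force: 2.8
```

Request:
arm_command(
  rows=[
    [-1,0,0,-1,0],
    [-1,0,0,-3,0],
    [-1,-3.2,-0.1,-0.16,0],
    [-1,-3.2,-0.1,-0.16,0],
    [-1,-3.23,-0.1,-0.16,0],
    [-1,0,0,0,0],
    [-1,0,0,1.5,0],
    [-1,0,0,1.2,0],
    [-1,0,0,0,0],
  ],
)

```text
clock: 17.45
tcp_pos: [489.9, -78.6, 62.5]
ee_rot: [-0.02, 0.746, 0.666, 0.016]
wrist_force: [0.5, -0.1, 0.8]
finger_gap: 0.1
gripper_force: 0.0
```

```bash
python3 w.py look8
```

```text
17.45 tcp [489.9 -78.6  62.5] loc -45.589428508451675 -85.57915306159414 62.511795156784665 yaw 83.47857541502438 F [ 0.5 -0.1  0.8] gap 0.08628669872544778 q [-0.2  0.4 -0.5  0.7  0.   1.5]
tip px [376.9 236.3] [322.7 221.7]
```

View pics/look8.png

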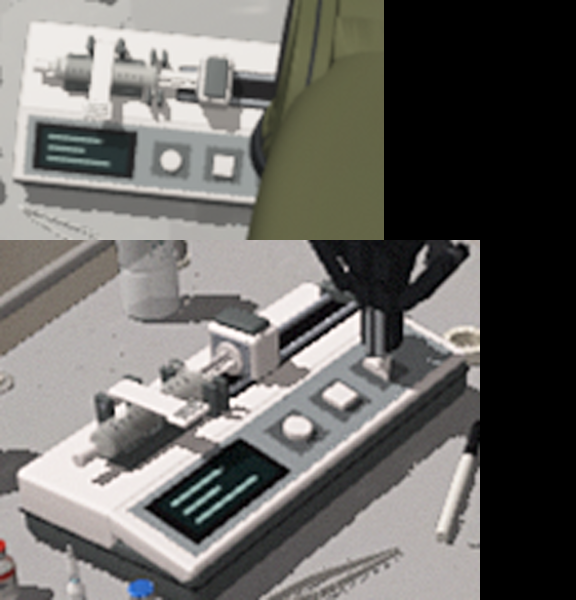

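The picture shows the clamp closed, the driver against the disc, the confirm key up again and the fingertips over the triangle key at about (380,365). Now I'll press start, stopping at the same heights as for confirm.

Request:
arm_command(
  rows=[
    [-1,0,0,0.4,0],
    [-1,0,0,0.2,0],
    [-1,0,0,0.1,0],
    [-1,0,0,0,0],
  ],
)

```text
clock: 18.05
tcp_pos: [491.4, -79.3, 56.7]
ee_rot: [-0.018, 0.746, 0.665, 0.017]
wrist_force: [-0.0, 0.2, 0.7]
finger_gap: -0.2
gripper_force: 0.0
```

Request:
arm_command(
  rows=[
    [-1,0,0,0.15,0],
    [-1,0,0,0.1,0],
    [-1,0,0,0,0],
  ],
)

```text
clock: 18.42
tcp_pos: [491.9, -79.3, 54.5]
ee_rot: [-0.018, 0.746, 0.665, 0.017]
wrist_force: [0.5, -0.9, 2.8]
finger_gap: -0.4
gripper_force: 1.1
```

Request:
arm_command(
  rows=[
    [-1,0,0,0.12,0],
    [-1,0,0,0.12,0],
    [-1,0,0,0,0],
  ],
)

```text
clock: 18.8
tcp_pos: [492.1, -79.2, 52.1]
ee_rot: [-0.018, 0.746, 0.665, 0.017]
wrist_force: [0.1, -0.5, 4.3]
finger_gap: -0.1
gripper_force: 1.9
```

Request:
arm_command(
  rows=[
    [-1,0,0,0.08,0],
    [-1,0,0,0,0],
  ],
)

```text
clock: 19.05
tcp_pos: [491.8, -79.1, 51.2]
ee_rot: [-0.018, 0.746, 0.665, 0.017]
wrist_force: [1.5, -1.1, 4.3]
finger_gap: -0.0
gripper_force: 2.1
```

Request:
arm_command(
  rows=[
    [-1,0,0,0.04,0],
    [-1,0,0,0,0],
  ],
)

```text
clock: 19.3
tcp_pos: [491.9, -79.1, 50.8]
ee_rot: [-0.018, 0.746, 0.665, 0.017]
wrist_force: [1.3, -0.6, 5.8]
finger_gap: 0.0
gripper_force: 2.3
```

Request:
arm_command(
  rows=[
    [-1,0,0,-1,0],
    [-1,0,0,-3,0],
    [-1,0,0,-4,0],
    [-1,-4,-2,-0.2,0],
    [-1,-4,-2,-0.2,0],
    [-1,-4,-2,-0.2,0],
    [-1,-4,-2,-0.2,0],
    [-1,0,0,0,0],
    [-1,0,0,0,0],
  ],
)

```text
clock: 20.42
tcp_pos: [392.8, -232.2, 130.6]
ee_rot: [-0.019, 0.746, 0.665, 0.017]
wrist_force: [0.2, 0.2, 0.5]
finger_gap: -0.1
gripper_force: 0.0
```

```bash
python3 w.py look9
```

```text
20.425 tcp [ 392.8 -232.2  130.6] loc -124.34676981201736 -249.35823109979685 130.62512258242245 yaw 83.39589808245155 F [0.2 0.2 0.5] gap -0.06226654402181675 q [-0.6  0.2 -0.5  0.9  0.   1.1]
tip px [459.4 279.4] [403.8 166.5]
```

View pics/look9.png

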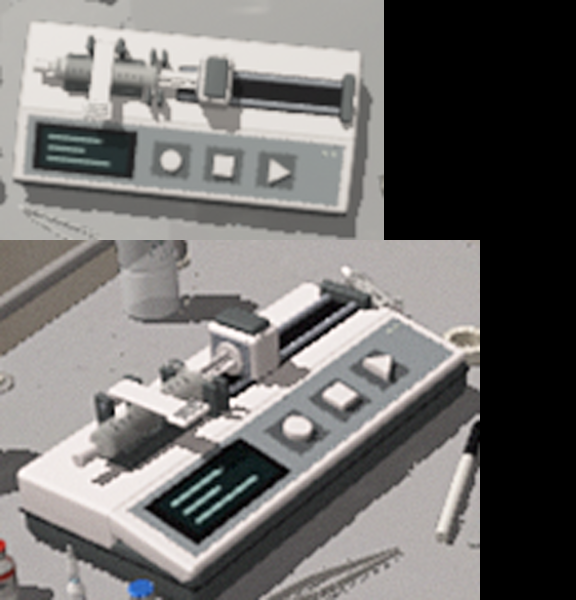

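The final picture shows the clamp down, the driver face on the disc (top about (198,78)), all keys up and the tools around the pump in place.

```bash
python3 -c "
from rig import robot;print(robot.job_done())"
```

```text
the job is handed in; nothing more can be done
None
```

I folded the clamp down, brought the driver to rest against the thumb disc without pushing the plunger in, tapped confirm and then start, and handed the job in at about 20 s; no verdict came back, so the key presses are judged only from force (about 5 N each) and how far they went down.

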